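# Slide the tuna tin home under the low rack

## Task

Push the tuna tin across the worktop, without lifting it, in under the roof of the low wooden rack until it stands right up against the rack's back panel, then let go of it. Leave the spice jar and the salt shaker, which stand beside the rack, where they are.

Things in the scene. Friction and masses are not known exactly. Their poses are not given: they have to be found in the camera images.
- tuna_tin: The only food tin: round, gold lid, printed wrapper, 86 mm in diameter, 40 mm high, about 0.23 kg, standing loose on the worktop in front of the rack's open side. Origin: centre of its underside; z up. Too wide for most grippers: push it with the fingers from behind; it slides freely.
- tin_rack: Low wooden rack, fixed: roof, two side walls, paler back panel, no floor, open towards the robot. Outside 70 deep (x), 132 wide (y), 61 mm high. Origin: middle of its outline at worktop height; x points from mouth to back. Inside 116 wide, 52 high; roof and walls begin at x = -35, back panel's face at x = +25 mm. The tin when home (centre at x = -18) sticks out of the mouth by 26 mm.
- spice_jar: Bystander: glass spice jar with red powder and black cap, 41 mm in diameter, 91 mm high, loose, on one side of the rack. Origin: centre of its underside.
- salt_shaker: Bystander: grey salt shaker with a domed pierced top, 44 mm in diameter, 90 mm high, loose, on the other side of the rack. Origin: centre of its underside.

How it is judged:
By the outcome, as a careful person would: the job done as asked, in the order asked, and still so for the second after the job is handed in, with the robot touching nothing.
It also fails if it takes over 38 s, if anything falls off the work surface, if the arm or the gripper's body presses on something with over 40 N, if the wrist force passes 120 N, or if a joint passes its speed limit or range.

## Robot

A 6-joint arm with a two-finger parallel gripper is mounted at the origin on the work surface; the furniture and walls round the work are solid. World frame = base frame: x ahead of the robot, y to its left, z up, the work surface at z = 0. Lengths are in m, angles in degrees, forces in N, time in s.
With the tool pointing down it reaches from about 0.3 to 0.75 m from the base axis. Payload 8.5 kg.
Tool frame: the origin (TCP) lies on the centre line of the jaws, within the pads' length; the fingertips stand 11 mm ahead of it and the grasp point (between the pads) lies 8 mm behind it; z points along the fingers, y is the line along which they close (so a half turn about z gives the same grasp; the last joint's range is limited). The gripper opens to 85 mm and grips with 20 to 120 N. Pads are 22 mm wide; open, the fingers measure 114 mm over their backs; the gripper's body (76 mm by 85 mm) begins 54 mm behind the grasp point. The pads swing forward as they close: fully open they stand 13 mm farther back than shut.
Start: joints at [62.607, 21.807, 74.336, -0, 83.858, -12.336], TCP at [0.143, 0.531, 0.242] pointing down, gripper open.
Joint ranges: [-178.18, 178.18], [-50.72, 133.34], [12.68, 142.11], [-81.47, 261.47], [9.98, 163.14], [-165.26, 165.26]. Speed limits (degrees/s): [136.94, 136.94, 180, 180, 180, 180].

## Interface

Orientations are given as a 3x3 rotation matrix whose columns are the frame's x, y, z axes.
In Python, from rig import env, get_image gives the robot as it stands (env), with the cameras as plain functions.
- The arm moves only by the shell command python3 nudge.py FILE [FORCE], which reads ROWS from the file FILE. ROWS is one flat JSON list of numbers that holds 1 to 10 rows one after another, with no inner brackets; each row has 5 numbers: dx, dy, dz in shares of the most that a row can go, 1 being 50 mm, then a turn about the tool's z in units of 2 degrees, then the finger opening in m; each row shifts and turns the commanded pose from where the row before left it, along the tool's axes as they then stand; what a row does not reach is not made up. A row lasts 1/10 s, in which the tool goes at most 0.05 m and 8.59 degrees, less where a joint would pass 70% of its speed; a pose out of reach is approached as far as the arm can. The fingers move at their own pace and stop on an object; FORCE is the grip in N (left out, the last holds). Time passes only in rows, so rows that do not move let the fingers close. It prints the time, the measured TCP pose, the force, the opening and the grip force at its end. Input that does not fit is refused with a message, and nothing moves.
- env.observe(): the state, without advancing time (a new reading comes with each control period).
- get_image(name): name is "side" or "top"; returns a dict with "pixels" (420x560x3 uint8, red, green, blue), "K" (3x3 intrinsics, pixels), "distortion" ([k1, k2, p1, p2, k3] as OpenCV has them; the pictures are not rectified), "extrinsics" (4x4, takes a point from world to camera coordinates). Camera axes: x right, y down, z forward; pixel columns grow to the right and rows downward; lengths in m; the calibration is good to about 2 mm. A picture is of the moment at which its call begins. There is no depth.
- env.close_job(): hands the job in; it is judged then, once.
The state is a dict: "time_s": time; "q": joint angles; "qvel": joint speeds; "joint_efforts": joint torques, N m; "position": TCP position; "tool_rot": TCP orientation; "ft_force": force on the tool from outside, world axes, zero at the start; "wrist_torque": the same for the moment, N m; "grip_width": finger opening in m; "gripper_force": force on a finger pad.
Only numpy, scipy, OpenCV 4.12 (cv2) and the standard library are available. Lean on these libraries where they do the work, as an engineer would, in place of code of your own. Each camera call takes 0.05 s, during which the arm holds its last target. There are 200 camera calls.

## Working session

There is one attempt and no reset: what is moved stays moved. The work goes in short steps, Python scripts to look and compute and a shell command to move; the robot and the scene stay as the last step left them, time stands still between calls to the robot, and variables do not carry over. Pictures are saved under pics/ and viewed, at most 10 in all, crops included, and the job is handed in when it is done.

```bash
mkdir -p pics; python3 - <<'E'
from rig import env, get_image
import cv2,pickle
for n in("side","top"):
    d=get_image(n);cv2.imwrite(f"pics/{n}0.png",d["pixels"][:,:,::-1]);pickle.dump(d,open(f"{n}.pkl","wb"))
    print(n,d["K"],d["extrinsics"])
s=env.observe();print(s["time_s"],s["position"],s["tool_rot"],s["grip_width"])
E
```

```text
side [[519.83556977   0.         274.47400752]
 [  0.         519.83556977 206.31409925]
 [  0.           0.           1.        ]] [[-0.99662807 -0.08042003 -0.01628211  0.63804897]
 [-0.03253048  0.56944388 -0.82138629  0.02253908]
 [ 0.07532766 -0.81808697 -0.57013986  1.01686062]
 [ 0.          0.          0.          1.        ]]
top [[545.92485068   0.         274.47941173]
 [  0.         545.92485068 219.48117953]
 [  0.           0.           1.        ]] [[ 3.02100156e-02 -9.99542313e-01  1.58741525e-03  3.09442606e-02]
 [-9.97984016e-01 -3.02515235e-02 -5.57920089e-02  6.30617566e-01]
 [ 5.58144954e-02  1.01262405e-04 -9.98441151e-01  1.14692785e+00]
 [ 0.00000000e+00  0.00000000e+00  0.00000000e+00  1.00000000e+00]]
0.1 [0.14276482 0.53087683 0.24175892] [[-9.65678864e-01  2.59738324e-01 -5.78311850e-04]
 [ 2.59738857e-01  9.65678116e-01 -1.22572838e-03]
 [ 2.40094463e-04 -1.33387005e-03 -9.99999082e-01]] 0.0854378495029513
```

View pics/top0.png

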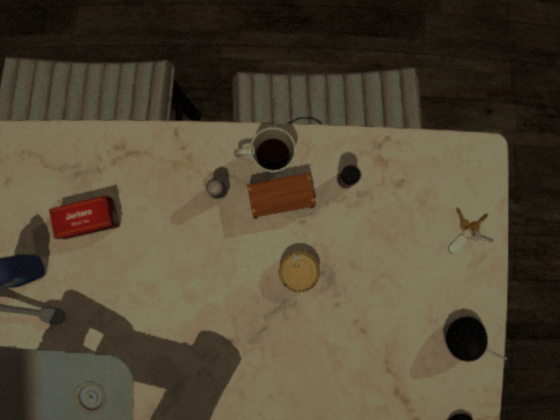

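View pics/side0.png

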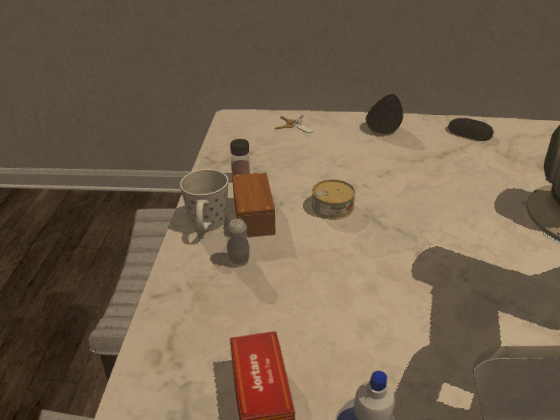

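The top view shows the tin at (299,272), the rack roof around (282,196), the shaker at (216,187), the jar at (349,176) and a mug behind the rack at (272,150). The side view agrees.

```bash
cat > h.py <<'E'
import numpy as np,cv2
def ray(d,uv,z):
    p=cv2.undistortPoints(np.float32(uv).reshape(-1,1,2),d["K"],np.array(d["distortion"])).reshape(-1,2)
    E=np.array(d["extrinsics"]);R,t=E[:3,:3],E[:3,3];c=-R.T@t
    v=np.c_[p,np.ones(len(p))]@R
    return c+v*((z-c[2])/v[:,2])[:,None]
def big(m,near):
    m=cv2.morphologyEx(m.astype(np.uint8)*255,cv2.MORPH_CLOSE,np.ones((5,5)))
    m=cv2.morphologyEx(m,cv2.MORPH_OPEN,np.ones((3,3)))
    cs=[c for c in cv2.findContours(m,0,cv2.CHAIN_APPROX_NONE)[0] if cv2.contourArea(c)>80]
    return min(cs,key=lambda c:np.hypot(*(c.reshape(-1,2).mean(0)-near)))
def hsv(d): return cv2.split(cv2.cvtColor(d["pixels"],cv2.COLOR_RGB2HSV).astype(int) if 0 else cv2.cvtColor(d["pixels"],cv2.COLOR_RGB2HSV))
E
python3 - <<'E'
import pickle,cv2,numpy as np
from h import *
d=pickle.load(open("top.pkl","rb"));h,s,v=hsv(d)
for p in [(282,196),(265,200),(299,262),(310,280),(330,300),(349,176),(216,187),(240,220)]:print(p,h[p[1],p[0]],s[p[1],p[0]],v[p[1],p[0]])
cr=big((h<14)&(s>140)&(v>40),(282,196)); ct=big((h>13)&(h<30)&(s>125)&(v>60),(299,272))
P=ray(d,cr,.061)[:,:2]*1000;r=cv2.minAreaRect(P.astype(np.float32));print("rack",r,cv2.boxPoints(r).round(1))
T=ray(d,ct,.04)[:,:2]*1000;print("tin",cv2.minEnclosingCircle(T.astype(np.float32)),cv2.fitEllipse(T.astype(np.float32)))
print("jar",ray(d,[[349,175]],.091),"shaker",ray(d,[[216,187]],.09))
im=d["pixels"][:,:,::-1].copy();cv2.drawContours(im,[cr,ct],-1,(0,255,0),1)
cv2.imwrite("pics/z.png",cv2.resize(np.clip(im[130:310,180:400]*1.5,0,255).astype(np.uint8),None,fx=3.3,fy=3.3,interpolation=2))
E
```

```text
(282, 196) 11 201 89
(265, 200) 11 200 92
(299, 262) 20 120 119
(310, 280) 18 153 122
(330, 300) 20 87 126
(349, 176) 12 80 16
(216, 187) 18 77 96
(240, 220) 18 94 117
rack ((678.9972534179688, 37.599464416503906), (71.6233139038086, 131.34539794921875), 12.688390731811523) [[629.6  93.8]
 [658.5 -34.3]
 [728.4 -18.6]
 [699.5 109.5]]
tin ((522.3200073242188, -3.844806432723999), 43.46240997314453) ((520.4511108398438, -4.43548583984375), (80.5988998413086, 84.43111419677734), 17.6168212890625)
jar [[ 0.71973289 -0.09763684  0.091     ]] shaker [[0.68722796 0.16963289 0.09      ]]
```

View pics/z.png

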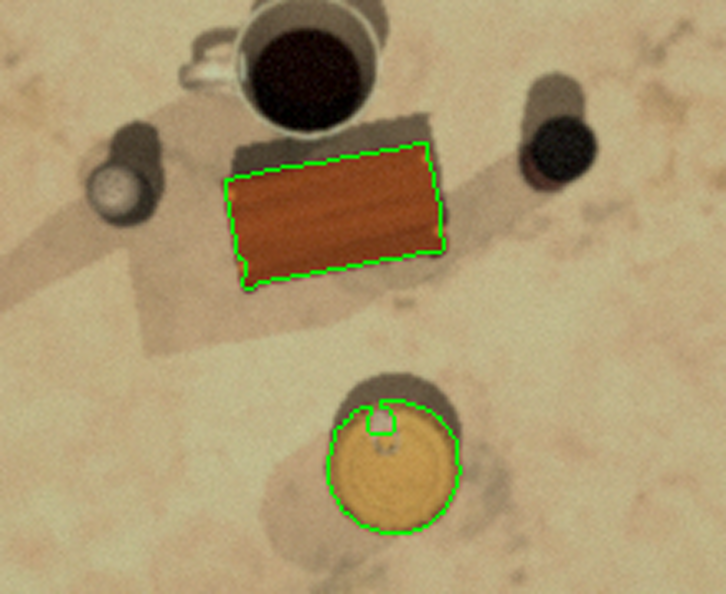

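Rack: centre (679, 38) mm, yaw ≈12.6°. The tin is about 6 mm off its axis and needs about 144 mm of travel. I'll align the jaws across the rack axis and half-close them into a cradle.

The manual's scale: shifts go in shares of 50 mm and turns go in units of 2 degrees. Converting my numbers, -6.9 degrees is -3.45.

```bash
echo '[0, 0, 0, -3.45, 0.04, 0, 0, 0, -3.45, 0.04, 0, 0, 0, -3.45, 0.04, 0, 0, 0, -3.45, 0.04, 0, 0, 0, 0, 0.04]' > next.json && python3 nudge.py next.json
cat >> h.py <<'E'
a=np.radians(12.6);XR=np.array([np.cos(a),np.sin(a),0]);YR=np.array([-np.sin(a),np.cos(a),0]);C=np.array([.679,.0376,0])
def where(env,tx=None,ty=0,tz=.026):
    s=env.observe();p=s["position"]-C;R=s["tool_rot"]
    print("t",s["time_s"],"rack xy",(p@XR).round(4),(p@YR).round(4),"z",p[2].round(4),"yaw y",np.degrees(np.arctan2(R[1,1],R[0,1])).round(2),"w",s["grip_width"],"F",np.round(s["ft_force"],1))
    if tx is not None: print("tool delta",(R.T@(C+tx*XR+ty*YR+[0,0,tz]-s["position"])).round(4))
E
python3 -c "
from rig import env, get_image
from h import *
where(env,-.25,0,.12)"
```

```text
time_s: 0.6
position: [0.1428, 0.531, 0.242]
tool_rot: [[-0.976, -0.218, -0.0], [-0.218, 0.976, -0.001], [0.001, -0.001, -1.0]]
ft_force: [-0.0, 1.3, 0.1]
grip_width: 0.0401
gripper_force: 0.0
t 0.6 rack xy -0.4156 0.5984 z 0.242 yaw y 102.6 w 0.040055424663092004 F [-0.   1.3  0.1]
tool delta [-0.1657 -0.5984  0.1223]
```

In the tool's units: -0.037 m is -0.74, -0.01 m is -0.2.

```bash
echo '[-0.2, -0.74, 0, 0, 0.04, -0.2, -0.74, 0, 0, 0.04, -0.2, -0.74, 0, 0, 0.04, -0.2, -0.74, 0, 0, 0.04, -0.2, -0.74, 0, 0, 0.04, -0.2, -0.74, 0, 0, 0.04, -0.2, -0.74, 0, 0, 0.04, -0.2, -0.74, 0, 0, 0.04]' > next.json && python3 nudge.py next.json >/dev/null
echo '[-0.2, -0.74, 0, 0, 0.04, -0.2, -0.74, 0, 0, 0.04, -0.2, -0.74, 0, 0, 0.04, -0.2, -0.74, 0, 0, 0.04, -0.2, -0.74, 0, 0, 0.04, -0.2, -0.74, 0, 0, 0.04, -0.2, -0.74, 0, 0, 0.04, -0.2, -0.74, 0, 0, 0.04, 0, 0, 0, 0, 0.04, 0, 0, 0, 0, 0.04]' > next.json && python3 nudge.py next.json >/dev/null
python3 -c "
from rig import env, get_image
from h import *
where(env,-.25,0,.026)"
```

```text
t 2.4 rack xy -0.2564 0.0062 z 0.242 yaw y 102.32 w 0.04024413217026647 F [ 0.1 -0.   0.6]
tool delta [-0.0066 -0.0063  0.216 ]
```

```bash
echo '[0, -0.12, 0.72, 0, 0.04, 0, 0, 0.72, 0, 0.04, 0, 0, 0.72, 0, 0.04, 0, 0, 0.72, 0, 0.04, 0, 0, 0.72, 0, 0.04, 0, 0, 0.36, 0, 0.04, 0, 0, 0.36, 0, 0.04, 0, 0, 0, 0, 0.04]' > next.json && python3 nudge.py next.json 
python3 - <<'E'
from rig import env, get_image
from h import *
where(env,-.215)
d=get_image("side");cv2.imwrite("pics/s1.png",cv2.resize(d["pixels"][110:310,150:450,::-1],None,fx=2.5,fy=2.5))
E
```

```text
time_s: 3.2
position: [0.4276, -0.0166, 0.0251]
tool_rot: [[-0.976, -0.217, -0.004], [-0.217, 0.976, 0.001], [0.003, 0.002, -1.0]]
ft_force: [-0.6, -0.0, -0.0]
grip_width: 0.04
gripper_force: 0.0
t 3.2 rack xy -0.2571 0.002 z 0.0251 yaw y 102.54 w 0.039957747867017765 F [-0.6 -0.  -0. ]
tool delta [-0.0421 -0.0019 -0.001 ]
```

View pics/s1.png

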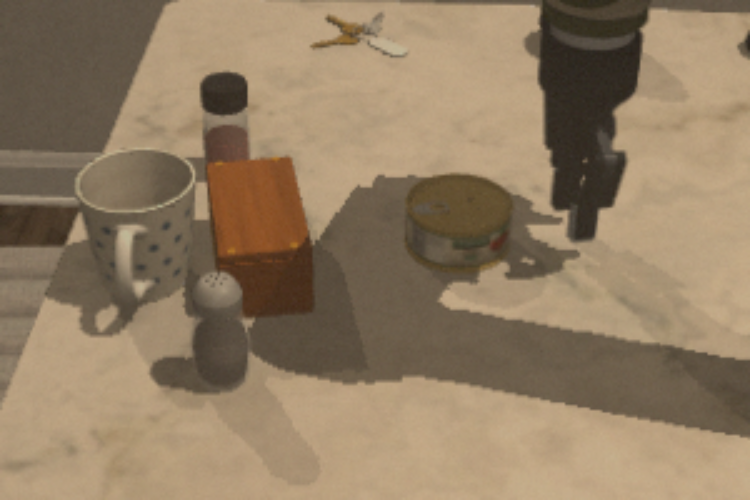

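The fingers stand behind the tin (crop (580,235)), just above the worktop. Now I start the slow push.

In the tool's units: -0.01 m is -0.2, -0.007 m is -0.14.

```bash
echo '[-0.2, -0.02, 0, 0, 0.04, -0.2, -0.02, 0, 0, 0.04, -0.2, 0, 0, 0, 0.04, -0.2, 0, 0, 0, 0.04, -0.14, 0, 0, 0, 0.04, -0.14, 0, 0, 0, 0.04, -0.14, 0, 0, 0, 0.04, -0.14, 0, 0, 0, 0.04, -0.14, 0, 0, 0, 0.04, -0.14, 0, 0, 0, 0.04]' > next.json && python3 nudge.py next.json >/dev/null
echo '[-0.14, 0, 0, 0, 0.04, -0.14, 0, 0, 0, 0.04, -0.14, 0, 0, 0, 0.04, -0.14, 0, 0, 0, 0.04, -0.1, 0, 0, 0, 0.04, 0, 0, 0, 0, 0.04]' > next.json && python3 nudge.py next.json >/dev/null
python3 - <<'E'
from rig import env, get_image
from h import *
where(env,-.067)
for n in("side","top"):
    d=get_image(n);y,x=(110,150) if n=="side" else (130,180)
    cv2.imwrite(f"pics/{n}2.png",cv2.resize(d["pixels"][y:y+200,x:x+260,::-1],None,fx=3,fy=3))
E
```

```text
t 4.85 rack xy -0.1403 -0.0018 z 0.0263 yaw y 102.55 w 0.03999816916475814 F [-1.2 -0.4  0.5]
tool delta [-0.0733  0.0019  0.0004]
```

View pics/side2.png

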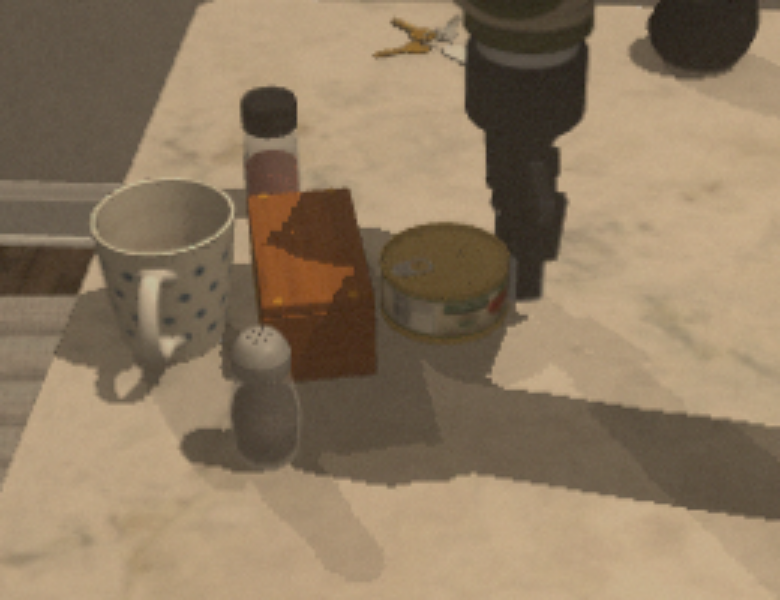

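View pics/top2.png

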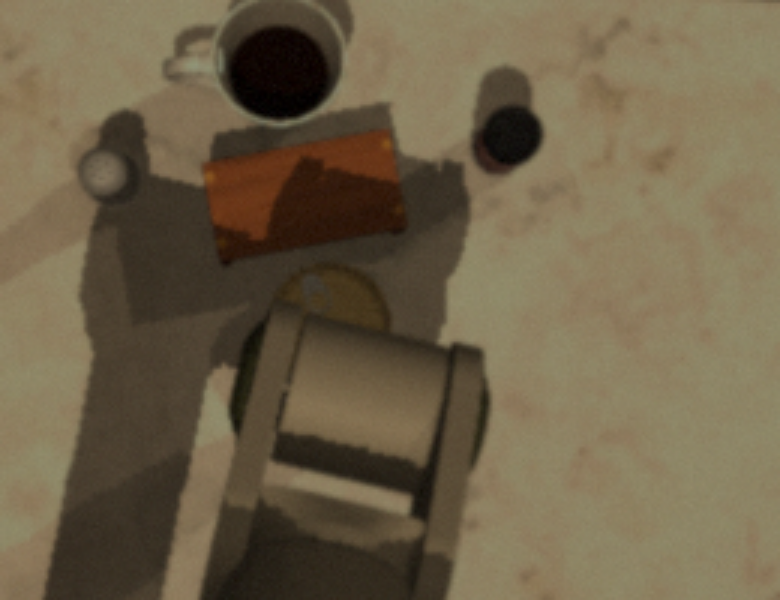

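The tin is just outside the mouth (top crop about (333,320)), roughly 5 mm off-axis and within the clearance. Both bystanders are untouched. I keep pushing with a small lateral correction.

```bash
echo '[-0.12, 0.02, 0, 0, 0.04, -0.12, 0.02, 0, 0, 0.04, -0.12, 0.02, 0, 0, 0.04, -0.12, 0.02, 0, 0, 0.04, -0.12, 0, 0, 0, 0.04, -0.12, 0, 0, 0, 0.04, -0.12, 0, 0, 0, 0.04, -0.12, 0, 0, 0, 0.04, -0.1, 0, 0, 0, 0.04, -0.08, 0, 0, 0, 0.04]' > next.json && python3 nudge.py next.json |grep ft
echo '[-0.06, 0, 0, 0, 0.04, -0.06, 0, 0, 0, 0.04]' > next.json && python3 nudge.py next.json|grep ft
python3 -c "
from rig import env, get_image
from h import *
where(env,-.067)"
```

```text
ft_force: [-1.6, -0.3, -0.1]
ft_force: [-0.6, -0.3, -0.9]
t 6.15 rack xy -0.078 0.0022 z 0.0263 yaw y 102.54 w 0.03986588006838371 F [-0.6 -0.3 -0.9]
tool delta [-0.011  -0.0022  0.0003]
```

```bash
for i in 1; do echo '[-0.06, 0, 0, 0, 0.04, -0.06, 0, 0, 0, 0.04]' > next.json && python3 nudge.py next.json|grep ft
echo '[-0.04, 0, 0, 0, 0.04, 0, 0, 0, 0, 0.04]' > next.json && python3 nudge.py next.json|grep ft
echo '[-0.04, 0, 0, 0, 0.04, 0, 0, 0, 0, 0.04]' > next.json && python3 nudge.py next.json|grep ft; done
python3 -c "
from rig import env, get_image
from h import *
where(env,-.067)"
```

```text
ft_force: [-1.2, -0.6, -0.4]
ft_force: [0.1, -0.3, -0.4]
ft_force: [-0.2, 0.6, -0.0]
t 6.75 rack xy -0.068 0.0022 z 0.0264 yaw y 102.54 w 0.04002983555247109 F [-0.2  0.6 -0. ]
tool delta [-0.001  -0.0022  0.0004]
```

No contact force yet, so I keep going in 2 mm steps.

In the tool's units: -0.002 m is -0.04.

```bash
echo '[-0.04, 0, 0, 0, 0.04, 0, 0, 0, 0, 0.04]' > next.json && python3 nudge.py next.json|grep ft
echo '[-0.04, 0, 0, 0, 0.04, 0, 0, 0, 0, 0.04]' > next.json && python3 nudge.py next.json|grep ft
python3 -c "
from rig import env, get_image
from h import *
where(env,-.067)"
```

```text
ft_force: [-7.5, -1.8, 3.3]
ft_force: [-15.5, -4.7, 9.0]
t 7.15 rack xy -0.0672 0.0024 z 0.0261 yaw y 102.56 w 0.03993044514737243 F [-15.5  -4.7   9. ]
tool delta [-0.0002 -0.0024  0.0001]
```

Firm contact at x' = −67 mm, exactly where home was predicted. Backing off and checking.

In the tool's units: -0.04 m is -0.8, -0.03 m is -0.6.

```bash
echo '[0.06, 0, 0, 0, 0.04, 0.1, 0, 0, 0, 0.04, 0.3, 0, 0, 0, 0.04, 0.6, 0, 0, 0, 0.04, 0.6, 0, 0, 0, 0.04, 0.6, 0, -0.4, 0, 0.04, 0.4, 0, -0.6, 0, 0.04, 0, 0, -0.8, 0, 0.04, 0, 0, -0.8, 0, 0.04, 0, 0, -0.8, 0, 0.04]' > next.json && python3 nudge.py next.json |grep ft
echo '[0.8, 0, 0, 0, 0.04, 0.4, 0.8, 0, 0, 0.04, 0, 0.8, 0, 0, 0.04, 0, 0.8, 0, 0, 0.04, 0, 0.8, 0, 0, 0.04, 0, 0.8, 0, 0, 0.04, 0, 0.8, 0, 0, 0.04, 0, 0.8, 0, 0, 0.04, 0, 0, 0, 0, 0.04, 0, 0, 0, 0, 0.04]' > next.json && python3 nudge.py next.json |grep ft
python3 - <<'E'
from rig import env, get_image
from h import *
where(env)
D={n:get_image(n) for n in("side","top")}
for n,d in D.items():
    y,x=(110,150) if n=="side" else (130,180)
    cv2.imwrite(f"pics/{n}3.png",cv2.resize(d["pixels"][y:y+200,x:x+260,::-1],None,fx=3,fy=3))
d=D["top"];h,s,v=hsv(d);c=big((h>14)&(h<30)&(s>125)&(v>40),(290,225));P=(ray(d,c,.04)-C)*1000
X,Y=P@XR,P@YR;print("lid",X.min(),X.max(),Y.min(),Y.max(),"centre by front edge",X.min()+43)
E
```

```text
ft_force: [0.9, -0.2, -0.1]
ft_force: [-0.4, 0.7, 0.3]
t 9.15 rack xy -0.257 0.2829 z 0.1963 yaw y 102.66 w 0.04025183229759094 F [-0.4  0.7  0.3]
lid -60.76522109807216 -33.08804221229634 -31.40407161418931 41.70318958480835 centre by front edge -17.76522109807216
```

View pics/top3.png

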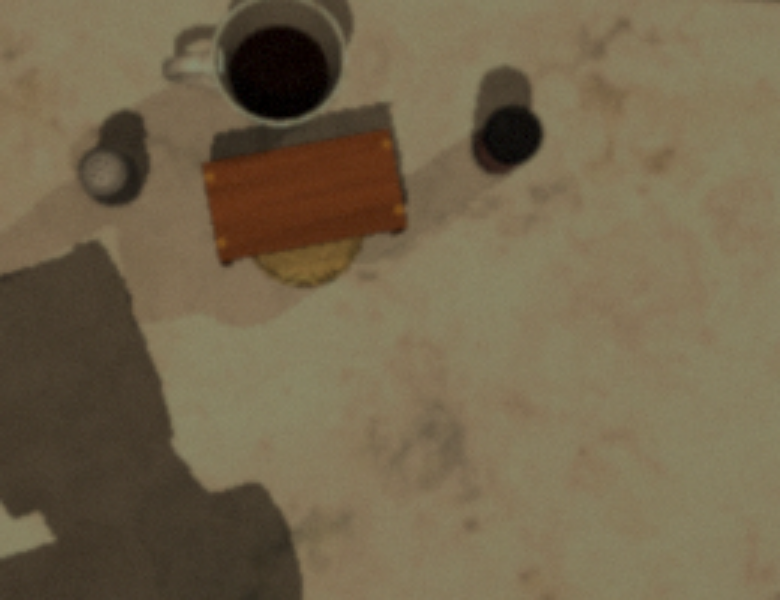

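View pics/side3.png

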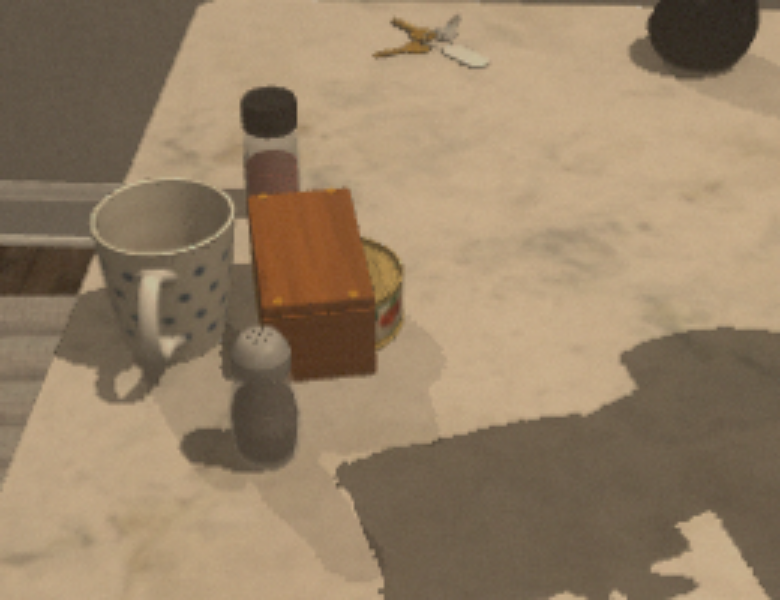

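The tin is home: its lid front is at (305,285) in the top crop, its measured centre is x' = −17.8 mm against −18 expected, and it sits flat. The jar (508,135) and shaker (105,173) have not moved, and the arm is clear.

```bash
python3 -c "
from rig import env, get_image
print(env.close_job())"
```

```text
the job is handed in; nothing more can be done
None
```

The tuna tin is pushed in against the rack's back panel and released, the spice jar and salt shaker are where they were, and the job was handed in at about 9 s of the 38 s allowed.

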